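# Set out the mortars for the plant-developer lesson

## Robot

A 6-joint arm with a two-finger parallel gripper is mounted at the origin on the work surface. World frame = base frame: x ahead of the robot, y to its left, z up, the work surface at z = 0. Lengths are in mm, angles in rad, forces in N, time in s.
With the tool pointing down it reaches from about 300 to 875 mm from the base axis. Payload 4.2 kg.
Tool frame: the origin (TCP) lies midway between the tips of the shut fingers; the grasp point (between the pads) lies 19 mm behind it; z points along the fingers, y is the line along which they close (so a half turn about z gives the same grasp; the last joint's range is limited). The gripper opens to 85 mm and grips with 20 to 120 N. Pads are 22 mm wide; open, the fingers measure 114 mm over their backs; the gripper's body (76 mm by 85 mm) begins 54 mm behind the grasp point. The pads swing forward as they close: fully open they stand 13 mm farther back than shut.
Start: joints at [-1.257, 0.32, 1.565, -0, 1.257, -0.02], TCP at [188.394, -543.276, 231.338] pointing down, gripper open.
Joint ranges: [-3.11, 3.11], [-0.84, 2.01], [0.21, 2.61], [-1.34, 4.49], [0.05, 2.63], [-2.56, 2.56]. Speed limits (rad/s): [2.57, 2.57, 3.14, 3.14, 3.14, 3.14].

## Interface

Orientations are given as a rotation vector (axis times angle).
In Python, from bench import r gives the robot as it stands. The module is installed in compiled form; this text tells all that it offers.
- The arm moves only by the shell command python3 -m crank 'ROWS' [OPENING]. ROWS is JSON, one flat list of numbers, 6 for each row, row after row: the shift along the world's x, y, z in cm, then the turn, a rotation vector about the world's x, y, z in degrees. In form: [tx, ty, tz, ax, ay, az, tx, ty, tz, ax, ay, az, ...]. A call has 1 to 12 rows; each row shifts and turns the commanded pose from where the row before left it; what a row does not reach is not made up. A row lasts 1/8 s, in which the tool goes at most 62.5 mm and 10.7 degrees, less where a joint would pass 70% of its speed; a pose out of reach is approached as far as the arm can. A call is refused whole if a number of a shift passes 6.25 or a number of a turn 10.7, either way. A call with a gripper value outside its range is refused whole. OPENING is the gripper command: -1 is shut, 1 is fully open, values between are in proportion, set as the call begins (- or left out, the last holds). The fingers move at their own pace and stop on an object; the grip force is fixed at half the most. Time passes only in rows, so rows that do not move let the fingers close. It gives the time, the measured TCP pose, the force, the opening and the grip force at its end, in the units of the state.
- r.observe(): the state, without advancing time (a new reading comes with each control period).
- r.read_camera(name): name is "scene" or "top" or "wrist"; returns a dict with "color" (420x560x3 uint8, red, green, blue), "depth" (420x560 float32, mm along the optical axis (not along the pixel's ray), 0 where there is no reading), "fx", "fy", "cx", "cy" (pixels), "pose" (4x4, takes a point from camera to world coordinates). Camera axes: x right, y down, z forward; pixel columns grow to the right and rows downward; lengths in mm; the calibration is good to about 2 mm. A picture is of the moment at which its call begins.
- r.sign_off(): hands the job in; it is judged then, once.
The state is a dict: "time_s": time; "joints": joint angles; "qd": joint speeds; "joint_efforts": joint torques, N m; "tcp_pos": TCP position; "tcp_rot": TCP orientation; "ft_force": force on the tool from outside, world axes, zero at the start; "moment": the same for the moment, N m; "finger_gap": finger opening in mm; "gripper_force": force on a finger pad.
Only numpy, scipy, OpenCV 4.12 (cv2) and the standard library are available. Lean on these libraries where they do the work, as an engineer would, in place of code of your own. Each camera call takes 0.05 s, during which the arm holds its last target. There are 200 camera calls.

## Task

Get the bench ready for grinding leaves for plant-based film developer: set every round-bottomed porcelain mortar into a rubber ring of the wooden stand so that it sits level and centred, and stand each pestle head down in a mortar of its own. When all of that is loaded, swing the bench lamp round until its head is over the middle of the stand and leave it there; leave the other things on the table where they are.

Things in the scene. Friction and masses are not known exactly. Their poses are not given: they have to be found in the camera images.
- stand: pale wooden board 222 x 222 x 14 mm, fixed, carrying four black rubber rings in a square at 110 mm spacing. Origin: centre of its underside, on the table; x and y along its edges.
- stand_middle (a point): middle of the stand's board, on its upper face, between the four rings
- ring1 (a point): black rubber ring on the stand, round section, top 34 mm above the table, opening 40 mm, outside 68 mm across. The point is where the origin of a seated mortar comes to rest: on the ring's axis, 57 mm above the table (the mortar's lowest point then hangs 10 mm below the ring's top, clear of the board).
- ring2 (a point): black rubber ring on the stand, round section, top 34 mm above the table, opening 40 mm, outside 68 mm across. The point is where the origin of a seated mortar comes to rest: on the ring's axis, 57 mm above the table (the mortar's lowest point then hangs 10 mm below the ring's top, clear of the board).
- ring3 (a point): black rubber ring on the stand, round section, top 34 mm above the table, opening 40 mm, outside 68 mm across. The point is where the origin of a seated mortar comes to rest: on the ring's axis, 57 mm above the table (the mortar's lowest point then hangs 10 mm below the ring's top, clear of the board).
- ring4 (a point): black rubber ring on the stand, round section, top 34 mm above the table, opening 40 mm, outside 68 mm across. The point is where the origin of a seated mortar comes to rest: on the ring's axis, 57 mm above the table (the mortar's lowest point then hangs 10 mm below the ring's top, clear of the board).
- mortar1: round-bottomed white porcelain mortar, loose, all alike: outside a hemisphere of radius 33 mm below an upright wall 66 mm across and 20 mm high; 53 mm tall in all, rim 6.5 mm thick, mouth 53 mm across; 0.16 kg. Rocks on the bare table but rights itself. Origin: centre of the hemisphere, on the axis, 33 mm above the lowest point, 20 mm below the rim; z points out of the mouth. May be absent.
- mortar2: round-bottomed white porcelain mortar, loose, all alike: outside a hemisphere of radius 33 mm below an upright wall 66 mm across and 20 mm high; 53 mm tall in all, rim 6.5 mm thick, mouth 53 mm across; 0.16 kg. Rocks on the bare table but rights itself. Origin: centre of the hemisphere, on the axis, 33 mm above the lowest point, 20 mm below the rim; z points out of the mouth. May be absent.
- mortar3: round-bottomed white porcelain mortar, loose, all alike: outside a hemisphere of radius 33 mm below an upright wall 66 mm across and 20 mm high; 53 mm tall in all, rim 6.5 mm thick, mouth 53 mm across; 0.16 kg. Rocks on the bare table but rights itself. Origin: centre of the hemisphere, on the axis, 33 mm above the lowest point, 20 mm below the rim; z points out of the mouth. May be absent.
- mortar4: round-bottomed white porcelain mortar, loose, all alike: outside a hemisphere of radius 33 mm below an upright wall 66 mm across and 20 mm high; 53 mm tall in all, rim 6.5 mm thick, mouth 53 mm across; 0.16 kg. Rocks on the bare table but rights itself. Origin: centre of the hemisphere, on the axis, 33 mm above the lowest point, 20 mm below the rim; z points out of the mouth. May be absent.
- pestle1: stub pestle, loose, all alike, stands on its flat foot: porcelain head 38 mm wide, 28 mm high; wooden handle 19 mm thick from 28 to 74 mm up, then a 25 mm knob up to the top at 92 mm; 70 g. Origin: centre of the underside of the head; z points up the handle. Standing in a mortar its origin is 19 mm below the mortar's origin. May be absent.
- pestle2: stub pestle, loose, all alike, stands on its flat foot: porcelain head 38 mm wide, 28 mm high; wooden handle 19 mm thick from 28 to 74 mm up, then a 25 mm knob up to the top at 92 mm; 70 g. Origin: centre of the underside of the head; z points up the handle. Standing in a mortar its origin is 19 mm below the mortar's origin. May be absent.
- pestle3: stub pestle, loose, all alike, stands on its flat foot: porcelain head 38 mm wide, 28 mm high; wooden handle 19 mm thick from 28 to 74 mm up, then a 25 mm knob up to the top at 92 mm; 70 g. Origin: centre of the underside of the head; z points up the handle. Standing in a mortar its origin is 19 mm below the mortar's origin. May be absent.
- lamp_foot: round steel foot of the bench lamp, 104 mm across, fixed behind the stand, with a steel post up to 295 mm. Origin: centre of its underside, on the vertical axis of the lamp's joint, about which the arm swings.
- lamp_arm (a joint): swing joint of the lamp about its upright post, rad, -0.6 to 1.5. At 0 the arm points along the foot's -x (towards the robot); growing values swing the head towards the foot's +y (the robot's left), clockwise from above. Stiff (0.55 N m: 2 to 3 N at the grip), stays where it is left. Parked to the left at the start, 1.1 to 1.3.
- lamp_head (a point): centre of the underside of the lamp's round black head (100 mm across, from 213 to 239 mm above the table), on the end of the arm, 210 mm from the joint's axis. A 13 mm tube at 264 mm height joins it to the post.
- lamp_grip (a point): middle of the upright black rubber grip pin (16 mm thick) that stands on top of the lamp's head, 240 mm from the joint's axis, 30 mm further out than the head's centre; the pin reaches from 239 to 291 mm above the table, this point is at 268 mm
- jar: bystander: amber glass jar with a steel cap, 58 mm across, 95 mm tall, among the mortars. Origin: centre of its underside. Leave alone.
- film_can1: bystander: black film can with grey lid, 33 mm across, 52 mm tall, among the pestles. Origin: centre of its underside. Leave alone.
- film_can2: bystander: black film can with grey lid, 33 mm across, 52 mm tall, beyond the mortars. Origin: centre of its underside. Leave alone.
- reel: bystander: white plastic film reel, 94 mm across, 46 mm tall, near the parked lamp. Origin: centre of its underside. Leave alone.
- camera: bystander: camera, 135 mm wide, 100 mm tall, 100 mm deep with its lens, right of the lamp's foot. Origin: centre of its underside. Leave alone.
There are look-alikes about, which are no part of the job. Leave any pink or purple look-alike of the pestle2 alone.

How it is judged (in metres and radians):
On the way, in this order (a step that is already met when the one before it is completed fails the run):
1. every mortar sits level in a ring and every pestle stands in a mortar of its own ((distance between mortar1 and ring1 below 0.005 m or distance between mortar1 and ring2 below 0.005 m or distance between mortar1 and ring3 below 0.005 m or distance between mortar1 and ring4 below 0.005 m) and angle between each of mortar1, mortar2, mortar3, mortar4's own z axis and vertical below 0.14 rad and (distance between mortar2 and ring1 below 0.005 m or distance between mortar2 and ring2 below 0.005 m or distance between mortar2 and ring3 below 0.005 m or distance between mortar2 and ring4 below 0.005 m) and (distance between mortar3 and ring1 below 0.005 m or distance between mortar3 and ring2 below 0.005 m or distance between mortar3 and ring3 below 0.005 m or distance between mortar3 and ring4 below 0.005 m) and (distance between mortar4 and ring1 below 0.005 m or distance between mortar4 and ring2 below 0.005 m or distance between mortar4 and ring3 below 0.005 m or distance between mortar4 and ring4 below 0.005 m) and (horizontal distance between pestle1 and ring1 below 0.012 m or horizontal distance between pestle1 and ring2 below 0.012 m or horizontal distance between pestle1 and ring3 below 0.012 m or horizontal distance between pestle1 and ring4 below 0.012 m) and height (world z) of pestle1 between 0.031 and 0.049 m and angle between each of pestle1, pestle2, pestle3's own z axis and vertical below 0.6 rad and (horizontal distance between pestle2 and ring1 below 0.012 m or horizontal distance between pestle2 and ring2 below 0.012 m or horizontal distance between pestle2 and ring3 below 0.012 m or horizontal distance between pestle2 and ring4 below 0.012 m) and height (world z) of pestle2 between 0.031 and 0.049 m and (horizontal distance between pestle3 and ring1 below 0.012 m or horizontal distance between pestle3 and ring2 below 0.012 m or horizontal distance between pestle3 and ring3 below 0.012 m or horizontal distance between pestle3 and ring4 below 0.012 m) and height (world z) of pestle3 between 0.031 and 0.049 m and horizontal distance between pestle1 and pestle2 above 0.05 m and horizontal distance between each of pestle1, pestle2 and pestle3 above 0.05 m), for 0.3 s.
2. the lamp's head is over the middle of the stand (horizontal distance between lamp_head and stand_middle below 0.04 m), for 0.2 s.
At the end, for the whole second after the job is handed in: Every mortar is in a ring (within 5 mm of its seat point, tilt under 8 degrees), every pestle stands head down in a mortar of its own (its foot 31 to 49 mm above the table, within 12 mm of a ring's axis, leaning under 34 degrees), lamp head within 40 mm of over the stand's middle, all at rest (all of step 1 and horizontal distance between lamp_head and stand_middle below 0.04 m and velocity of joint lamp_arm between -0.05 and 0.05 rad/s and linear speed of each of mortar1, mortar2, mortar3, mortar4, pestle1, pestle2, pestle3 below 0.02 m/s); the robot touches nothing.
It fails at once if another thing on the table (jar, film cans, reel or camera) is pushed more than 50 mm or tipped over (distance of any of reel, jar, film_can1, film_can2, camera from where it was at the start of the episode above 0.05 m or angle between any of reel, jar, film_can1, film_can2, camera's own z axis and vertical above 0.7 rad).
Of mortar1, mortar2, mortar3, mortar4 only 3 to 4 are there at a start; the rules pass over those that are not, and their reading is None.
Of pestle1, pestle2, pestle3 only 2 to 3 are there at a start; the rules pass over those that are not, and their reading is None.
At some moment in a run one of mortar1, mortar2, mortar3, mortar4 may be knocked a few centimetres aside while the robot is not near it.
Once in a run the grip may slacken for a moment while it holds something.
It also fails if it takes over 210 s, if anything falls off the work surface, if the arm or the gripper's body presses on something with over 40 N, if the wrist force passes 120 N, or if a joint passes its speed limit or range.

## Working session

There is one attempt and no reset: what is moved stays moved. The work goes in short steps, Python scripts to look and compute and a shell command to move; the robot and the scene stay as the last step left them, time stands still between calls to the robot, and variables do not carry over. Pictures are saved under pics/ and viewed, at most 14 in all, crops included, and the job is handed in when it is done.

```bash
mkdir -p pics
cat > h.py <<'E'
import numpy as np, cv2
from bench import r
def cam(n,save=None):
    c=r.read_camera(n)
    if save: cv2.imwrite('pics/'+save,c['color'][:,:,::-1])
    return c
def world(c):
    v,u=np.mgrid[0:420,0:560]; d=c['depth']
    p=np.stack([(u-c['cx'])/c['fx']*d,(v-c['cy'])/c['fy']*d,d],-1)
    P=np.array(c['pose']); return p@P[:3,:3].T+P[:3,3]
def onplane(c,u,v,z):
    P=np.array(c['pose']); q=P[:3,:3]@np.array([(u-c['cx'])/c['fx'],(v-c['cy'])/c['fy'],1])
    return P[:3,3]+q*(z-P[2,3])/q[2]
E
python3 - <<'E'
from h import *
a=cam('top','top0.png');b=cam('scene','scene0.png')
np.savez('top0.npz',**a)
for c in(a,b): print(np.round(c['pose'],3).tolist(),c['fx'],c['cx'],c['cy'])
o=r.observe();print({k:np.round(v,3).tolist() for k,v in o.items()})
E
```

```text
[[-0.013, -0.985, 0.173, 333.66], [-1.0, 0.012, -0.005, -17.52], [0.003, -0.173, -0.985, 1448.901], [0.0, 0.0, 0.0, 1.0]] 529.4148630123999 275.2898466929635 215.92817158252612
[[-0.375, 0.72, -0.583, 1164.634], [0.927, 0.283, -0.247, 246.493], [-0.013, -0.633, -0.774, 1009.406], [0.0, 0.0, 0.0, 1.0]] 398.23411623512237 282.6785634520157 208.55393274834896
{'time_s': 0.1, 'joints': [-1.257, 0.32, 1.566, 0.0, 1.257, -0.02], 'qd': [-0.002, -0.001, -0.004, -0.001, 0.0, -0.0], 'joint_efforts': [0.001, -41.64, -23.47, 0.0, 0.005, 0.0], 'tcp_pos': [188.267, -542.873, 230.578], 'tcp_rot': [-3.096, -0.522, 0.0], 'ft_force': [-0.732, -0.534, -0.049], 'moment': [0.004, 0.018, 0.011], 'gripper_force': 0.0, 'finger_gap': 85.4}
```

View pics/top0.png

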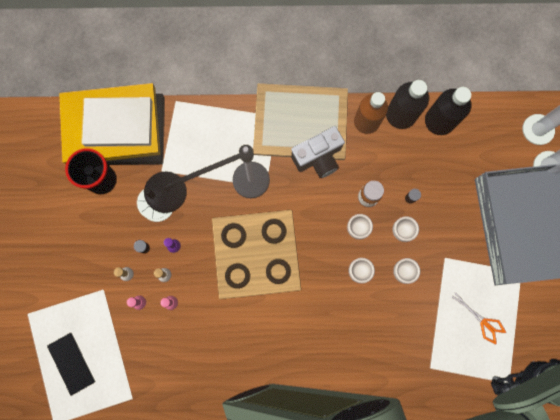

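View pics/scene0.png

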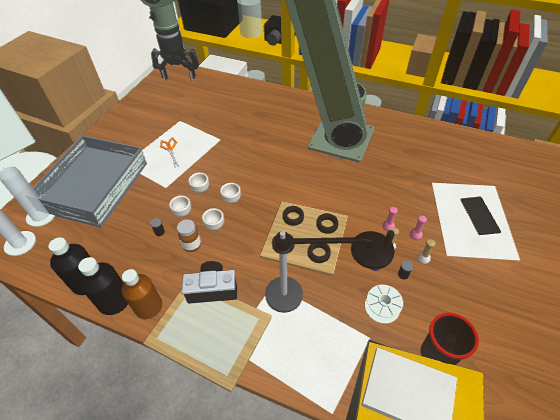

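The top picture shows four mortars at (360,227), (406,230), (361,271), (407,271), and the stand's rings at (233,236), (274,232), (237,276), (278,271). Five things could be pestles: wooden-handled (123,272) and (161,274), purple (172,244), and pink (135,302) and (168,302). The two wooden-handled ones with white heads fit the description. I'll confirm that in a crop while measuring.

Run:
```python
from h import *
a=dict(np.load('top0.npz'));W=world(a)
im=a['color'];cv2.imwrite('pics/crop1.png',cv2.resize(im[160:330,90:320,::-1],None,fx=3.4,fy=3.4,interpolation=cv2.INTER_CUBIC))
hsv=cv2.cvtColor(im,cv2.COLOR_RGB2HSV).astype(int)
def comps(m,roi,mn,z,name):
    k=np.zeros(m.shape,np.uint8);x0,x1,y0,y1=roi;k[y0:y1,x0:x1]=m[y0:y1,x0:x1]
    n,l,s,c=cv2.connectedComponentsWithStats(k)
    for i in range(1,n):
        if s[i,4]>=mn:
            cnt=max(cv2.findContours((l==i).astype(np.uint8),0,2)[0],key=len);(u,v),_=cv2.minEnclosingCircle(cnt)
            print(name,np.round([u,v]),s[i,4],np.round(onplane(a,u,v,z)[:2],1),'medW',np.round(np.median(W[l==i],0)),'maxz',W[l==i][:,2].max().round())
white=(hsv[...,1]<60)&(hsv[...,2]>150)
comps(white&(W[...,2]>45)&(W[...,2]<62),(330,430,205,290),60,53,'mortar')
comps((hsv[...,2]<75),(215,300,212,300),150,30,'ring')
comps(W[...,2]>70,(100,190,230,310),8,85,'pestle')
comps(W[...,2]>20,(100,190,230,310),8,30,'any')
comps((hsv[...,2]<80)&(W[...,2]>225),(140,190,165,215),60,239,'lamp')
comps((W[...,2]>285),(215,280,135,200),5,295,'post')
```

```text
mortar [360. 226.] 178 [ 550.1 -250. ] medW [ 549. -249.   54.] maxz 61.0
mortar [406. 229.] 185 [ 540.1 -372.3] medW [ 539. -370.   53.] maxz 61.0
mortar [361. 270.] 178 [ 431.7 -249. ] medW [ 429. -246.   53.] maxz 60.0
mortar [407. 271.] 189 [ 428. -368.] medW [ 428. -368.   53.] maxz 60.0
ring [273. 231.] 191 [542.3 -18.8] medW [541. -18.  35.] maxz 1449.0
ring [233. 235.] 200 [531.7  89.7] medW [532.  90.  34.] maxz 1449.0
ring [278. 271.] 179 [433.3 -30.1] medW [433. -30.  35.] maxz 1449.0
ring [237. 276.] 189 [423.  79.] medW [424.  80.  35.] maxz 45.0
pestle [168. 242.] 73 [508.6 253.6] medW [507. 252.  92.] maxz 100.0
pestle [119. 271.] 79 [434.2 379.2] medW [434. 377.  90.] maxz 100.0
pestle [158. 272.] 77 [430.3 277.2] medW [431. 276.  92.] maxz 98.0
pestle [132. 302.] 79 [357.3 342.9] medW [358. 341.  91.] maxz 99.0
pestle [165. 302.] 76 [355.2 257.6] medW [355. 257.  92.] maxz 1449.0
any [172. 244.] 165 [510.3 255.8] medW [505. 248.  51.] maxz 1449.0
any [141. 246.] 155 [505.6 338.9] medW [503. 332.  53.] maxz 1449.0
any [123. 272.] 183 [435.6 383.8] medW [432. 373.  51.] maxz 1449.0
any [162. 274.] 162 [430.3 279.4] medW [428. 272.  61.] maxz 1449.0
any [169. 302.] 166 [355.7 259.4] medW [355. 252.  55.] maxz 1449.0
any [136. 302.] 178 [358.2 346.7] medW [357. 338.  60.] maxz 1449.0
lamp [168. 188.] 1353 [616.  227.1] medW [606. 232. 239.] maxz 1449.0
post [247. 149.] 37 [691.7  39.4] medW [690.  41. 295.] maxz 301.0
```

View pics/crop1.png

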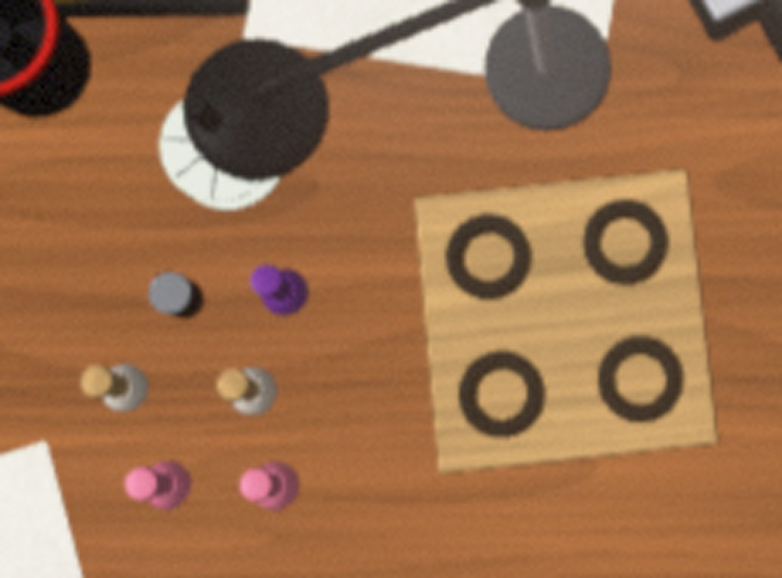

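Crop: the natural wood and white pestles are at crop (95,380) and (235,383). The purple one (265,280) and the pink ones (140,484) and (255,484) are the look-alikes. That gives two real pestles, at about (434,378) and (431,277). Next I go above the mortar nearest the jar.

```bash
python3 -m crank '[3.6,2.9,-0.8,0,0,0,3.6,2.9,-0.8,0,0,0,3.6,2.9,-0.8,0,0,0,3.6,2.9,-0.8,0,0,0,3.6,2.9,-0.8,0,0,0,3.6,2.9,-0.8,0,0,0,3.6,2.9,-0.8,0,0,0,3.6,2.9,-0.8,0,0,0,3.6,2.9,-0.8,0,0,0,3.6,2.9,-0.8,0,0,0,0,0,0,0,0,0,0,0,0,0,0,0]' 1
cat > w.py <<'E'
from h import *
import sys
# wrist look: list blobs at heights zlo..zhi, white
c=cam('wrist',sys.argv[1]);W=world(c);h=cv2.cvtColor(c['color'],cv2.COLOR_RGB2HSV).astype(int)
zl,zh=float(sys.argv[2]),float(sys.argv[3])
m=((W[...,2]>zl)&(W[...,2]<zh)&(c['depth']>0)).astype(np.uint8)
n,l,s,_=cv2.connectedComponentsWithStats(m)
t=r.observe()['tcp_pos']
print('tcp',np.round(t,1),'cam',np.round(np.array(c['pose'])[:3,3]))
for i in range(1,n):
    if s[i,4]>250:
        q=W[l==i];(x,y),rad=cv2.minEnclosingCircle(q[:,:2].astype(np.float32))
        px=np.argwhere(l==i).mean(0)[::-1]
        print('px',np.round(px),s[i,4],'ctr',np.round([x,y,rad],1),'z',np.round(np.median(q[:,2])),'d_cm',np.round((np.array([x,y])-t[:2])/10,2))
E
python3 w.py w1.png 45 60; python3 w.py w1b.png 85 105
```

```text
time_s: 1.6
tcp_pos: [547.8, -253.3, 150.9]
tcp_rot: [-3.098, -0.523, 0.002]
ft_force: [0.2, 0.5, -0.5]
finger_gap: 85.4
gripper_force: 0.0
tcp [ 547.6 -253.8  151.2] cam [ 616. -230.  294.]
px [479. 170.] 1378 ctr [ 632.7 -402.3   17. ] z 52.0 d_cm [  8.51 -14.85]
px [273. 204.] 1881 ctr [ 548.6 -251.9   33.1] z 53.0 d_cm [0.1  0.19]
px [405. 247.] 1404 ctr [ 540.6 -374.6   33.3] z 52.0 d_cm [ -0.7  -12.09]
px [232. 315.] 1643 ctr [ 431.2 -251.7   33.6] z 52.0 d_cm [-11.64   0.21]
px [343. 332.] 660 ctr [ 438.7 -365.4   30.7] z 52.0 d_cm [-10.9  -11.16]
tcp [ 547.6 -254.   151.5] cam [ 615. -231.  294.]
px [364. 113.] 5336 ctr [ 637.1 -284.    25.8] z 95.0 d_cm [ 8.95 -3.  ]
```

View pics/w1.png

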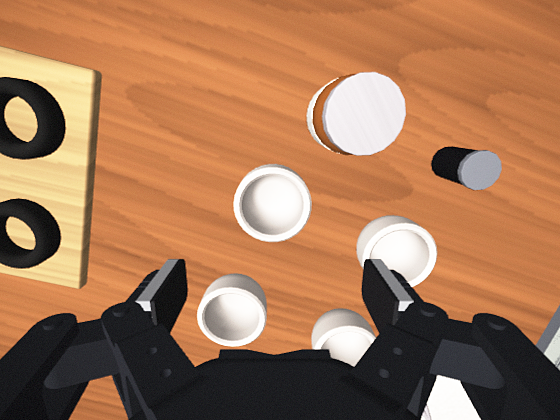

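The wrist view shows the target mortar at (273,204), the jar at (364,113), and the neighbouring mortars. Radii come out at 33 mm and heights at 53 mm as expected, and the jar is clear. Next: grasp and lift.

```bash
python3 -m crank '[0.1,0.2,-3.3,0,0,0,0,0,-4,0,0,0,0,0,-3.5,0,0,0,0,0,-2.5,0,0,0,0,0,0,0,0,0]' ; python3 -m crank '[0,0,0,0,0,0,0,0,0,0,0,0,0,0,0,0,0,0,0,0,0,0,0,0,0,0,0,0,0,0,0,0,0,0,0,0]' -1; python3 w.py g1.png 45 60
```

```text
time_s: 2.33
tcp_pos: [547.4, -251.6, 16.9]
tcp_rot: [-3.096, -0.519, 0.005]
ft_force: [-0.5, 0.2, 0.8]
finger_gap: 85.5
gripper_force: 0.0
time_s: 3.08
tcp_pos: [550.5, -252.1, 20.2]
tcp_rot: [3.095, 0.522, 0.005]
ft_force: [-1.2, 0.2, 6.7]
finger_gap: 63.8
gripper_force: 66.3
tcp [ 550.6 -252.1   20.3] cam [ 618. -229.  163.]
px [368. 114.] 1639 ctr [ 634.  -274.1   27.3] z 52.0 d_cm [ 8.34 -2.2 ]
px [274. 287.] 8811 ctr [ 555.7 -250.8   45.7] z 52.0 d_cm [0.51 0.13]
px [529. 336.] 1589 ctr [ 554.5 -376.3   27.6] z 51.0 d_cm [  0.39 -12.41]
```

View pics/g1.png

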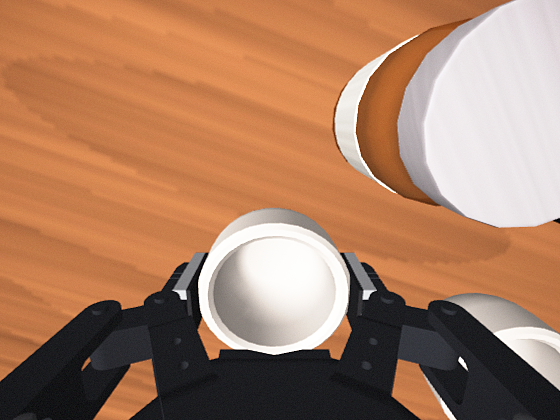

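The mortar at (274,287) sits between both pads, and the fingers stopped at 64 mm. Lift and carry it towards ring B at (532,90), in view of the wrist camera.

```bash
python3 -m crank '[0,0,3,0,0,0,0,0,5,0,0,0,0,0,4,0,0,0,0,3,0,0,0,0,0,5,0,0,0,0,0,5,0,0,0,0]' ; python3 -m crank '[-0.4,5,0,0,0,0,-0.4,5,0,0,0,0,-0.4,5,0,0,0,0,-0.3,3,0,0,0,0,-0.3,2.2,0,0,0,0,0,0,0,0,0,0,0,0,0,0,0,0]'; python3 w.py g2.png 145 175
python3 - <<'E'
from h import *
c=cam('wrist');W=world(c);h=cv2.cvtColor(c['color'],cv2.COLOR_RGB2HSV)
m=((h[...,2]<75)&(W[...,2]>22)&(W[...,2]<42)).astype(np.uint8)
n,l,s,_=cv2.connectedComponentsWithStats(m)
for i in range(1,n):
    if s[i,4]>300:
        q=W[l==i];(x,y),rad=cv2.minEnclosingCircle(q[:,:2].astype(np.float32));print(np.argwhere(l==i).mean(0)[::-1].round(),s[i,4],round(x,1),round(y,1),round(rad,1))
E
```

```text
time_s: 3.88
tcp_pos: [548.8, -120.0, 138.3]
tcp_rot: [-3.098, -0.52, 0.0]
ft_force: [0.4, 0.3, -2.0]
finger_gap: 63.6
gripper_force: 67.5
time_s: 4.75
tcp_pos: [531.2, 80.2, 138.3]
tcp_rot: [3.097, 0.522, -0.0]
ft_force: [0.7, -0.3, -2.9]
finger_gap: 63.5
gripper_force: 67.4
tcp [531.3  80.  138.3] cam [599. 103. 281.]
px [274. 286.] 13696 ctr [536.2  81.5  46. ] z 167.0 d_cm [0.48 0.15]
[263. 185.] 1987 533.7 89.9 33.2
[383. 226.] 2956 543.4 -19.0 33.1
[334. 346.] 318 411.6 -26.1 15.3
```

View pics/g2.png

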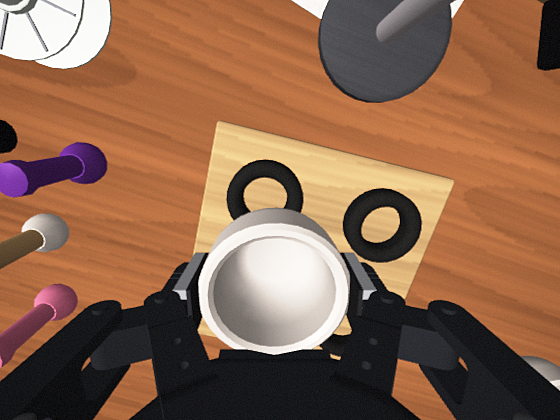

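The held mortar is level at (274,286), ring B is at (263,185) and ring A at (383,226). I'll check where the mortar's centre is relative to the TCP.

```bash
cat > held.py <<'E'
from h import *
c=cam('wrist');W=world(c);t=r.observe()['tcp_pos'];h=cv2.cvtColor(c['color'],cv2.COLOR_RGB2HSV)
zr=t[2]+31
v,u=np.mgrid[0:420,0:560]
m=((abs(W[...,2]-zr)<9)&(h[...,1]<50)&(h[...,2]>120)&(u>195)&(u<355)&(v>200)&(v<358)).astype(np.uint8)
q=W[m>0];z=np.percentile(q[:,2],[50,90]);top=q[abs(q[:,2]-z[0])<4]
# plane + circle
A=np.c_[top[:,:2],np.ones(len(top))];co=np.linalg.lstsq(A,top[:,2],rcond=None)[0]
(x,y),rad=cv2.minEnclosingCircle(top[:,:2].astype(np.float32))
print('held ctr-TCP',np.round([x-t[0],y-t[1],rad],1),'rim above tcp',np.round(z-t[2],1),'slope',co[:2].round(3),'tcp',np.round(t,1))
E
python3 held.py
```

```text
held ctr-TCP [-0.2 -1.8 34.6] rim above tcp [31.8 33.5] slope [-0.006  0.03 ] tcp [531.4  79.8 138.3]
```

```bash
python3 -m crank '[0.2,1.1,0,0,0,0,0,0,-3.5,0,0,0,0,0,-3,0,0,0,0,0,-1.8,0,0,0,0,0,-1,0,0,0,0,0,0,0,0,0]'; python3 -m crank '[0,0,0,0,0,0,0,0,0,0,0,0,0,0,0,0,0,0,0,0,0,0,0,0]' 1;python3 -m crank '[0,0,3,0,0,0,0,0,5,0,0,0,0,0,4,0,0,0,-0.5,-5,0,0,0,0,0,-5,0,0,0,0,0,-6,0,0,0,0,0,-6,0,0,0,0,0,-6,0,0,0,0,0,-5,0,0,0,0]'
cat > t.py <<'E'
from h import *
a=cam('top','tlast.png');W=world(a);h=cv2.cvtColor(a['color'],cv2.COLOR_RGB2HSV).astype(int)
for lo,hi,nm in((46,61,'table'),(68,85,'ring')):
    m=((h[...,1]<60)&(h[...,2]>130)&(W[...,2]>lo)&(W[...,2]<hi)).astype(np.uint8);m[:, :205]=0;m[:,440:]=0;m[:212]=0;m[310:]=0
    n,l,s,_=cv2.connectedComponentsWithStats(m)
    for i in range(1,n):
        if s[i,4]>60:
            q=W[l==i];(x,y),R=cv2.minEnclosingCircle(q[:,:2].astype(np.float32));cn=(q[:,:2].max(0)+q[:,:2].min(0))/2
            k=np.linalg.lstsq(np.c_[q[:,:2],np.ones(len(q))],q[:,2],rcond=None)[0]
            print(nm,s[i,4],np.round([x,y,R],1),cn.round(1),'z',np.median(q[:,2]).round(1),'slope',k[:2].round(2))
E
python3 t.py; python3 w.py w2.png 45 60
```

```text
time_s: 5.65
tcp_pos: [533.7, 91.9, 46.0]
tcp_rot: [3.098, 0.522, 0.0]
ft_force: [-1.9, -0.8, 0.5]
finger_gap: 63.8
gripper_force: 67.8
time_s: 6.15
tcp_pos: [533.5, 91.8, 45.4]
tcp_rot: [3.098, 0.522, 0.0]
ft_force: [0.7, -0.8, 0.3]
finger_gap: 85.1
gripper_force: 0.0
time_s: 7.28
tcp_pos: [528.1, -240.6, 165.4]
tcp_rot: [3.098, 0.52, 0.001]
ft_force: [0.5, 0.3, -0.4]
finger_gap: 85.0
gripper_force: 0.0
table 95 [ 427.9 -373.7   31.4] [ 427.7 -380.9] z 52.9 slope [-0.02  0.04]
ring 162 [532.3  88.1  32.6] [532.5  88.3] z 77.2 slope [0.03 0.09]
tcp [ 528.3 -242.9  165.1] cam [ 596. -223.  308.]
px [332. 102.] 260 ctr [ 631.9 -276.2   27.6] z 51.0 d_cm [10.36 -3.33]
px [485. 147.] 1287 ctr [ 633.  -402.3   17. ] z 52.0 d_cm [ 10.47 -15.94]
px [408. 232.] 1786 ctr [ 540.5 -374.7   33.3] z 52.0 d_cm [  1.22 -13.18]
px [246. 293.] 1493 ctr [ 431.3 -251.3   33.4] z 52.0 d_cm [-9.7  -0.85]
px [344. 328.] 917 ctr [ 428.7 -368.3   32.8] z 52.0 d_cm [ -9.96 -12.54]
```

Mortar 1 is seated, with its rim at 77 mm and its centre on the ring. Next is the mortar at (540.5,-374.7), gripped a little higher.

```bash
python3 -m crank '[0.6,-5,0,0,0,0,0.6,-5,0,0,0,0,0.1,-2.8,0,0,0,0,0,-0.4,-3.3,0,0,0,0,0,-5,0,0,0,0,0,-3.8,0,0,0,0,0,-2.2,0,0,0,0,0,0,0,0,0]';python3 -m crank '[0,0,0,0,0,0,0,0,0,0,0,0,0,0,0,0,0,0,0,0,0,0,0,0,0,0,0,0,0,0]' -1; python3 -m crank '[0,0,3,0,0,0,0,0,5,0,0,0,0,0,4,0,0,0,0,5,0,0,0,0,0,6,0,0,0,0,0,6,0,0,0,0,0,6,0,0,0,0,0,6,0,0,0,0,0,5,0,0,0,0,0,0,0,0,0,0,0,0,0,0,0,0]'; python3 held.py
```

```text
time_s: 8.38
tcp_pos: [540.4, -368.5, 20.3]
tcp_rot: [-3.094, -0.522, 0.005]
ft_force: [-0.0, -0.2, -0.4]
finger_gap: 85.5
gripper_force: 0.0
time_s: 9.0
tcp_pos: [542.6, -370.8, 24.4]
tcp_rot: [3.096, 0.521, 0.005]
ft_force: [0.5, 1.0, 6.7]
finger_gap: 63.6
gripper_force: 66.1
time_s: 10.38
tcp_pos: [541.3, -30.5, 142.5]
tcp_rot: [3.097, 0.523, 0.0]
ft_force: [0.1, 0.5, -0.5]
finger_gap: 64.0
gripper_force: 67.1
held ctr-TCP [ 0.2 -0.3 36.2] rim above tcp [27.5 30.2] slope [ 0.021 -0.052] tcp [541.4 -31.  142.4]
```

```bash
python3 -m crank '[0.2,1.2,0,0,0,0,0,0,-3.5,0,0,0,0,0,-3,0,0,0,0,0,-1.8,0,0,0,0,0,-1,0,0,0,0,0,0,0,0,0]'; python3 -m crank '[0,0,0,0,0,0,0,0,0,0,0,0,0,0,0,0,0,0,0,0,0,0,0,0]' 1;python3 -m crank '[0,0,3,0,0,0,0,0,5,0,0,0,-4,0,4,0,0,0,-5,-3,0,0,0,0,0,-5,0,0,0,0,0,-6,0,0,0,0,0,-4,0,0,0,0,0,0,0,0,0,0]'
python3 t.py; python3 w.py w3.png 45 60
```

```text
time_s: 11.18
tcp_pos: [544.2, -18.5, 49.5]
tcp_rot: [3.098, 0.521, 0.002]
ft_force: [-0.3, 0.0, -0.3]
finger_gap: 64.1
gripper_force: 67.1
time_s: 11.68
tcp_pos: [543.5, -18.3, 49.5]
tcp_rot: [3.098, 0.522, 0.001]
ft_force: [0.3, -0.1, -0.1]
finger_gap: 85.9
gripper_force: 0.0
time_s: 12.68
tcp_pos: [453.3, -200.5, 169.3]
tcp_rot: [3.098, 0.516, 0.001]
ft_force: [-0.8, 0.2, -0.4]
finger_gap: 85.2
gripper_force: 0.0
table 120 [ 429.6 -370.9   32.5] [ 430.4 -375.1] z 53.8 slope [0.01 0.02]
table 107 [ 432.6 -250.    32.7] [ 422.8 -250.1] z 54.0 slope [-0.01 -0.02]
ring 180 [544.4 -18.8  33. ] [543.6 -18.1] z 77.1 slope [-0.04 -0.07]
ring 159 [532.4  87.9  32.4] [532.2  86.8] z 77.3 slope [0.05 0.09]
tcp [ 453.1 -198.   169.2] cam [ 521. -176.  312.]
px [64. 23.] 974 ctr [535.9  -8.   19.5] z 52.0 d_cm [ 8.28 19.01]
px [126.  41.] 430 ctr [538.3 -36.6  28. ] z 56.0 d_cm [ 8.53 16.14]
px [428.  37.] 749 ctr [ 628.3 -279.1   27.5] z 52.0 d_cm [17.53 -8.11]
px [319. 239.] 1569 ctr [ 431.2 -251.6   33.3] z 52.0 d_cm [-2.18 -5.36]
px [438. 272.] 1223 ctr [ 429.2 -370.9   33.2] z 52.0 d_cm [ -2.38 -17.29]
```

Both are seated. Next is the mortar at (431,-251.5), going to ring D at (424,80).

```bash
python3 -m crank '[-2.2,-5.1,0,0,0,0,0,0,-5,0,0,0,0,0,-5,0,0,0,0,0,-3,0,0,0,0,0,-1.7,0,0,0,0,0,0,0,0,0]';python3 -m crank '[0,0,0,0,0,0,0,0,0,0,0,0,0,0,0,0,0,0,0,0,0,0,0,0,0,0,0,0,0,0]' -1; python3 -m crank '[0,0,3,0,0,0,0,0,5,0,0,0,0,0,4,0,0,0,0,5,0,0,0,0,0,6,0,0,0,0,0,6,0,0,0,0,0,6,0,0,0,0,-0.5,4,0,0,0,0,0,3,0,0,0,0,0,0,0,0,0,0,0,0,0,0,0,0]'; python3 held.py
python3 - <<'E'
from h import *
c=cam('wrist');W=world(c);h=cv2.cvtColor(c['color'],cv2.COLOR_RGB2HSV)
m=((h[...,2]<75)&(W[...,2]>22)&(W[...,2]<42)).astype(np.uint8)
n,l,s,_=cv2.connectedComponentsWithStats(m)
for i in range(1,n):
    if s[i,4]>300:
        q=W[l==i];(x,y),rad=cv2.minEnclosingCircle(q[:,:2].astype(np.float32));print(np.argwhere(l==i).mean(0)[::-1].round(),s[i,4],round(x,1),round(y,1),round(rad,1))
E
```

```text
time_s: 13.52
tcp_pos: [430.7, -247.4, 21.4]
tcp_rot: [-3.095, -0.524, 0.004]
ft_force: [-0.1, -0.1, 1.1]
finger_gap: 85.6
gripper_force: 0.0
time_s: 14.15
tcp_pos: [432.2, -249.1, 23.9]
tcp_rot: [3.097, 0.521, 0.004]
ft_force: [-0.4, 3.4, 5.4]
finger_gap: 64.1
gripper_force: 64.9
time_s: 15.52
tcp_pos: [426.3, 50.4, 142.6]
tcp_rot: [3.097, 0.522, 0.001]
ft_force: [0.8, -0.1, -1.7]
finger_gap: 63.8
gripper_force: 68.2
held ctr-TCP [ 1.2  0.2 35.5] rim above tcp [28.4 30. ] slope [ 0.01  -0.022] tcp [426.3  50.1 142.5]
[372. 103.] 896 540.1 -14.6 32.1
[238. 187.] 2256 423.4 78.6 33.4
[361. 221.] 2675 434.3 -29.5 32.9
```

```bash
python3 -m crank '[-0.3,2.9,0,0,0,0,0,0,-3.5,0,0,0,0,0,-3,0,0,0,0,0,-1.8,0,0,0,0,0,-1,0,0,0,0,0,0,0,0,0]'; python3 -m crank '[0,0,0,0,0,0,0,0,0,0,0,0,0,0,0,0,0,0,0,0,0,0,0,0]' 1;python3 -m crank '[0,0,3,0,0,0,0,0,5,0,0,0,0,-4,4,0,0,0,0,-6,0,0,0,0,0,-6,0,0,0,0,0,-6,0,0,0,0,0,-6,0,0,0,0,0,-6,0,0,0,0,0,-6,0,0,0,0,0,0,0,0,0,0]'
python3 t.py; python3 w.py w4.png 45 60
```

```text
time_s: 16.38
tcp_pos: [423.9, 79.2, 49.3]
tcp_rot: [3.098, 0.52, 0.0]
ft_force: [-0.2, 0.3, -2.0]
finger_gap: 63.7
gripper_force: 68.1
time_s: 16.88
tcp_pos: [423.5, 79.8, 49.5]
tcp_rot: [3.098, 0.522, 0.001]
ft_force: [-0.3, -0.3, -0.1]
finger_gap: 85.4
gripper_force: 0.0
time_s: 18.12
tcp_pos: [423.3, -323.9, 169.0]
tcp_rot: [3.098, 0.514, 0.001]
ft_force: [-0.3, 1.0, -0.5]
finger_gap: 85.5
gripper_force: 0.0
ring 175 [545.2 -18.8  33.2] [543.9 -18.1] z 76.9 slope [-0.01 -0.03]
ring 164 [532.7  87.9  32.5] [532.3  86.8] z 77.2 slope [0.04 0.12]
ring 178 [423.4  80.5  33. ] [424.2  80.5] z 77.7 slope [-0.01 -0.05]
tcp [ 422.9 -320.1  168.9] cam [ 491. -299.  312.]
px [328. 212.] 1650 ctr [ 428.5 -371.4   33.2] z 53.0 d_cm [ 0.57 -5.13]
px [547. 302.] 760 ctr [ 419.6 -613.6   31.7] z 52.0 d_cm [ -0.33 -29.35]
```

```bash
python3 -m crank '[0.6,-5.1,0,0,0,0,0,0,-5,0,0,0,0,0,-5,0,0,0,0,0,-3,0,0,0,0,0,-1.7,0,0,0,0,0,0,0,0,0]';python3 -m crank '[0,0,0,0,0,0,0,0,0,0,0,0,0,0,0,0,0,0,0,0,0,0,0,0,0,0,0,0,0,0]' -1; python3 -m crank '[0,0,3,0,0,0,0,0,5,0,0,0,0,0,4,0,0,0,0,5,0,0,0,0,0,6,0,0,0,0,0,6,0,0,0,0,0,6,0,0,0,0,0.5,6,0,0,0,0,0,5,0,0,0,0,0,0,0,0,0,0,0,0,0,0,0,0]'; python3 held.py
```

```text
time_s: 18.98
tcp_pos: [428.9, -368.8, 21.3]
tcp_rot: [-3.094, -0.525, 0.003]
ft_force: [-0.1, 0.7, 0.0]
finger_gap: 86.0
gripper_force: 0.0
time_s: 19.6
tcp_pos: [430.2, -371.4, 23.9]
tcp_rot: [3.097, 0.521, 0.003]
ft_force: [0.4, 2.3, 6.7]
finger_gap: 64.0
gripper_force: 65.7
time_s: 20.98
tcp_pos: [434.4, -31.6, 142.5]
tcp_rot: [3.097, 0.523, 0.001]
ft_force: [0.5, 0.0, -2.2]
finger_gap: 63.7
gripper_force: 67.2
held ctr-TCP [ 0.7  0.2 35.4] rim above tcp [28.5 29.7] slope [-0.004  0.017] tcp [434.5 -32.1 142.5]
```

```bash
python3 -m crank '[-0.1,0.2,0,0,0,0,0,0,-3.5,0,0,0,0,0,-3,0,0,0,0,0,-1.8,0,0,0,0,0,-1,0,0,0,0,0,0,0,0,0]'; python3 -m crank '[0,0,0,0,0,0,0,0,0,0,0,0,0,0,0,0,0,0,0,0,0,0,0,0]' 1;python3 -m crank '[0,0,3,0,0,0,0,0,5,0,0,0,0,0,5,0,0,0,-5,-5,2,0,0,0,0,-6,0,0,0,0,0,-6,0,0,0,0,0,0,0,0,0,0,0,0,0,0,0,0]'
python3 t.py; python3 w.py w5.png 68 85
python3 - <<'E'
import cv2
from h import *
i=cv2.imread('pics/tlast.png');cv2.imwrite('pics/crop2.png',cv2.resize(i[160:330,90:320],None,fx=3.4,fy=3.4,interpolation=cv2.INTER_CUBIC))
E
```

```text
time_s: 21.78
tcp_pos: [433.8, -29.9, 49.3]
tcp_rot: [3.098, 0.52, 0.0]
ft_force: [0.9, -0.4, -1.1]
finger_gap: 63.9
gripper_force: 67.2
time_s: 22.28
tcp_pos: [433.5, -29.3, 49.5]
tcp_rot: [3.098, 0.522, 0.001]
ft_force: [-0.0, 0.5, -0.5]
finger_gap: 85.5
gripper_force: 0.0
time_s: 23.28
tcp_pos: [390.5, -191.4, 196.1]
tcp_rot: [-3.097, -0.52, 0.001]
ft_force: [0.8, 0.2, 0.1]
finger_gap: 85.4
gripper_force: 0.0
ring 181 [544.6 -18.9  32.9] [543.8 -18. ] z 77.2 slope [-0.03 -0.07]
ring 160 [532.9  87.8  32.7] [532.3  88.3] z 77.7 slope [0.   0.09]
ring 176 [435.  -30.3  32.7] [434.7 -29.7] z 78.0 slope [-0.05  0.01]
ring 175 [424.2  80.4  33. ] [424.2  80.5] z 77.4 slope [ 0.01 -0.05]
tcp [ 390.7 -190.6  196.2] cam [ 458. -168.  339.]
px [ 8. 66.] 981 ctr [424.5  61.5  27.7] z 75.0 d_cm [ 3.38 25.2 ]
px [108.  90.] 2538 ctr [433.9 -31.3  33.3] z 76.0 d_cm [ 4.32 15.92]
```

View pics/crop2.png

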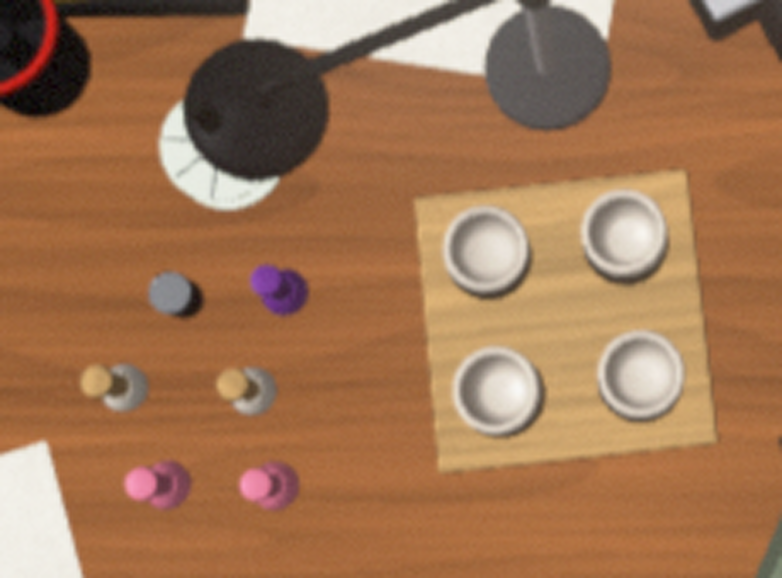

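All four mortars sit in the rings at crop (485,250), (624,236), (498,390), (640,375), with rims at about 77 mm. I go to the pestles, checking mortar tilt on the way.

```bash
python3 -m crank '[0.6,4,0,0,0,0,0.7,5,0,0,0,0,0.7,5,0,0,0,0,0.7,5,0,0,0,0,0.7,4,0,0,0,0,0,3,0,0,0,0,0,0,0,0,0,0,0,0,0,0,0,0]' 0
cat > tilt.py <<'E'
from h import *
c=cam('wrist');W=world(c);h=cv2.cvtColor(c['color'],cv2.COLOR_RGB2HSV)
m=((W[...,2]>73.5)&(W[...,2]<82)&(h[...,1]<60)&(h[...,2]>120)).astype(np.uint8)
n,l,s,_=cv2.connectedComponentsWithStats(m)
for i in range(1,n):
    if s[i,4]>500:
        q=W[l==i];(x,y),R=cv2.minEnclosingCircle(q[:,:2].astype(np.float32));k=np.linalg.lstsq(np.c_[q[:,:2]-[x,y],np.ones(len(q))],q[:,2],rcond=None)[0]
        d=np.hypot(*(q[:,:2]-[x,y]).T);e=q[d>27]
        k2=np.linalg.lstsq(np.c_[e[:,:2]-[x,y],np.ones(len(e))],e[:,2],rcond=None)[0]
        print(np.round([x,y,R],1),k.round(3),k2.round(3),len(e))
E
python3 tilt.py
python3 -m crank '[0,5,-0.8,0,0,0,0,5,-0.8,0,0,0,0,5,-0.8,0,0,0,0,4.5,-0.8,0,0,0,0,1,0,0,0,0,0,0,0,0,0,0,0,0,0,0,0,0]' 
python3 w.py w6.png 80 96;python3 tilt.py
```

```text
time_s: 24.38
tcp_pos: [424.3, 68.5, 196.3]
tcp_rot: [3.097, 0.525, -0.001]
ft_force: [0.0, -0.4, -0.3]
finger_gap: 42.6
gripper_force: 0.0
[531.7  87.2  33. ] [2.8000e-02 1.0900e-01 7.6614e+01] [3.0000e-02 1.1000e-01 7.6734e+01] 1435
[543.3 -19.   33.1] [-4.1000e-02 -5.5000e-02  7.6341e+01] [-4.2000e-02 -6.1000e-02  7.6523e+01] 1583
[422.8  79.5  33. ] [-1.0000e-02 -4.8000e-02  7.6579e+01] [-1.4000e-02 -5.1000e-02  7.6753e+01] 1229
[433.9 -30.5  33. ] [-4.4000e-02  1.8000e-02  7.6414e+01] [-4.8000e-02  1.6000e-02  7.6535e+01] 1196
time_s: 25.3
tcp_pos: [425.0, 271.8, 164.6]
tcp_rot: [3.098, 0.519, 0.0]
ft_force: [0.2, 0.6, 0.1]
finger_gap: 42.6
gripper_force: 0.0
tcp [425.  271.8 164.7] cam [493. 295. 308.]
px [336. 119.] 976 ctr [507.1 252.9  12.4] z 91.0 d_cm [ 8.21 -1.89]
px [140. 161.] 965 ctr [432.6 378.4  12.2] z 91.0 d_cm [ 0.76 10.66]
px [269. 209.] 787 ctr [429.  276.8  12. ] z 91.0 d_cm [0.39 0.49]
px [165. 264.] 763 ctr [356.3 342.3  12.3] z 91.0 d_cm [-6.87  7.05]
px [263. 295.] 687 ctr [354.5 257.1  12.3] z 91.0 d_cm [-7.05 -1.47]
[531.4  89.9  32.6] [3.1000e-02 5.5000e-02 7.6654e+01] [3.2000e-02 4.7000e-02 7.6594e+01] 1184
[423.3  80.3  33.1] [-9.0000e-03 -3.7000e-02  7.6144e+01] [-1.0000e-02 -3.9000e-02  7.6284e+01] 1399
```

View pics/w6.png

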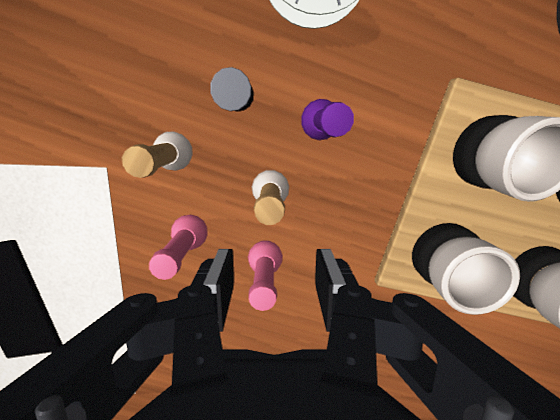

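The wrist view shows the target wooden pestle with its knob at (269,209) and the second at (140,161). Purple is at (336,119), the pinks at (165,264) and (263,295), and the film can at (231,88). I grasp the first pestle by its handle.

```bash
python3 -m crank '[0.4,0.5,-2,0,0,0,0,0,-4,0,0,0,0,0,-4,0,0,0,0,0,-2.1,0,0,0,0,0,0,0,0,0]';python3 -m crank '[0,0,0,0,0,0,0,0,0,0,0,0,0,0,0,0,0,0,0,0,0,0,0,0,0,0,0,0,0,0]' -1; python3 -m crank '[0,0,3,0,0,0,0,0,5,0,0,0,0,0,4,0,0,0,0,-5,0,0,0,0,0,-6,0,0,0,0,0,-6,0,0,0,0,0,-6,0,0,0,0,0,-4,0,0,0,0,0,-2,0,0,0,0,0,0,0,0,0,0,0,0,0,0,0,0]'; python3 w.py g3.png 140 230
```

```text
time_s: 26.02
tcp_pos: [428.1, 276.8, 42.3]
tcp_rot: [3.097, 0.52, -0.005]
ft_force: [0.4, -0.3, 0.4]
finger_gap: 42.6
gripper_force: 0.0
time_s: 26.65
tcp_pos: [429.9, 278.6, 44.8]
tcp_rot: [-3.097, -0.522, -0.005]
ft_force: [-0.0, -1.2, 5.8]
finger_gap: 21.0
gripper_force: 53.1
time_s: 28.02
tcp_pos: [428.8, -11.2, 163.4]
tcp_rot: [-3.098, -0.522, -0.0]
ft_force: [-0.3, 0.6, -0.9]
finger_gap: 21.0
gripper_force: 55.0
tcp [428.8 -11.  163.4] cam [496.  12. 306.]
px [275. 307.] 19216 ctr [438.6  -8.2  51.4] z 213.0 d_cm [0.98 0.29]
```

View pics/g3.png

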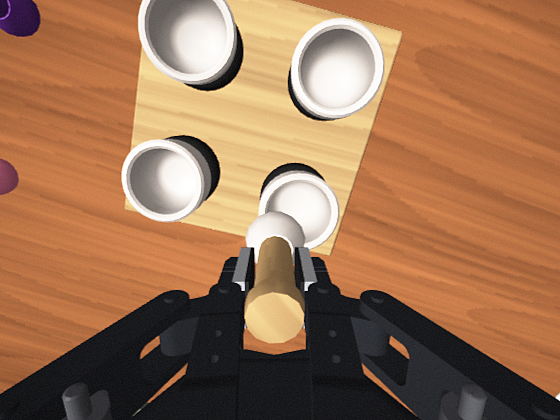

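The pestle is held upright at (275,290), with its head near (275,232) and the target mortar at (300,208). I'll check its alignment.

```bash
cat > ph.py <<'E'
from h import *
c=cam('wrist');W=world(c);t=np.array(r.observe()['tcp_pos']);h=cv2.cvtColor(c['color'],cv2.COLOR_RGB2HSV)
z=W[...,2]-t[2]
v,u=np.mgrid[0:420,0:560];roi=(u>225)&(u<325)&(v>180)
k=(z>43)&(z<50)&roi;q=W[k];(x,y),R=cv2.minEnclosingCircle(q[:,:2].astype(np.float32));print('knob top z',np.median(z[k]).round(1),'off',np.round([x-t[0],y-t[1],R],1))
k=(z>-45)&(z<-14)&roi&(h[...,1]<70);q=W[k];print('head',k.sum(),'x,y ranges',(np.percentile(q,[1,99],axis=0)-t).round(1).tolist())
print('tcp',t.round(1))
E
python3 ph.py; python3 tilt.py
```

```text
knob top z 46.2 off [ 5.5  1.  19.7]
head 1574 x,y ranges [[-9.9, -17.3, -34.1], [16.8, 16.3, -15.5]]
tcp [428.8 -10.9 163.4]
[528.2  88.5  31.6] [4.200e-02 1.010e-01 7.707e+01] [6.0000e-02 9.2000e-02 7.7352e+01] 563
[543.3 -19.5  33. ] [-4.2000e-02 -5.7000e-02  7.6557e+01] [-4.1000e-02 -6.2000e-02  7.6718e+01] 2158
[423.   79.2  33.1] [-1.3000e-02 -4.9000e-02  7.6651e+01] [-1.6000e-02 -4.9000e-02  7.6801e+01] 1726
[434.4 -30.9  32.6] [-4.5000e-02  1.8000e-02  7.6525e+01] [-4.6000e-02  1.7000e-02  7.6652e+01] 1107
```

```bash
python3 -m crank '[0.6,-1.9,0,0,0,0,0,0,-3,0,0,0,0,0,-3,0,0,0,0,0,-1.2,0,0,0,0,0,-0.6,0,0,0,0,0,0,0,0,0]'; python3 -m crank '[0,0,0,0,0,0,0,0,0,0,0,0,0,0,0,0,0,0,0,0,0,0,0,0]' 0;python3 -m crank '[0,0,3,0,0,0,0,0,5,0,0,0,0,0,3,0,0,0,0,5,0,0,0,0,0,6,0,0,0,0,0,6,0,0,0,0,0,6,0,0,0,0,0,6,0,0,0,0,0,6,0,0,0,0,0,5.4,0,0,0,0,0,0,0,0,0,0,0,0,0,0,0,0]'; python3 w.py w7.png 80 96; python3 w.py w7b.png 120 140; python3 t.py
```

```text
time_s: 28.92
tcp_pos: [435.3, -30.6, 85.7]
tcp_rot: [3.098, 0.523, 0.001]
ft_force: [-0.5, 0.4, -0.3]
finger_gap: 20.7
gripper_force: 55.0
time_s: 29.42
tcp_pos: [435.0, -30.8, 85.5]
tcp_rot: [3.098, 0.522, 0.001]
ft_force: [-0.4, 1.1, -0.7]
finger_gap: 42.9
gripper_force: 0.0
time_s: 30.92
tcp_pos: [434.5, 372.7, 194.9]
tcp_rot: [3.097, 0.522, -0.002]
ft_force: [-0.4, 0.6, -0.1]
finger_gap: 42.7
gripper_force: 0.0
tcp [434.7 372.1 195.1] cam [502. 396. 338.]
px [435. 171.] 755 ctr [507.2 253.3  12.6] z 91.0 d_cm [  7.25 -11.89]
px [266. 204.] 620 ctr [432.9 379.   12.2] z 91.0 d_cm [-0.18  0.69]
px [277. 289.] 536 ctr [356.2 342.8  12.4] z 91.0 d_cm [-7.84 -2.94]
tcp [434.8 371.9 195.3] cam [502. 395. 338.]
table 116 [436.9 -30.9  25.8] [437.5 -31.1] z 51.6 slope [ 0.02 -0.04]
ring 178 [544.1 -18.5  32.9] [543.5 -18.1] z 77.0 slope [-0.04 -0.03]
ring 161 [532.6  87.3  32.9] [532.6  86.9] z 77.6 slope [0.01 0.11]
ring 169 [435.  -30.1  32.5] [435.6 -29.6] z 77.3 slope [-0.05  0.  ]
ring 181 [424.2  80.3  32.7] [424.2  80.3] z 77.7 slope [-0.02 -0.05]
```

The first pestle is in mortar C. Now the second, with its knob at (432.9,379).

```bash
python3 -m crank '[-0.2,0.7,-3.2,0,0,0,0,0,-5,0,0,0,0,0,-4,0,0,0,0,0,-3,0,0,0,0,0,0,0,0,0]';python3 -m crank '[0,0,0,0,0,0,0,0,0,0,0,0,0,0,0,0,0,0,0,0,0,0,0,0,0,0,0,0,0,0]' -1; python3 -m crank '[0,0,3,0,0,0,0,0,5,0,0,0,0,0,4,0,0,0,0,-5,0,0,0,0,0,-6,0,0,0,0,0,-6,0,0,0,0,0,-6,0,0,0,0,-0.5,-4,0,0,0,0,-0.4,-2,0,0,0,0,0,0,0,0,0,0,0,0,0,0,0,0]'; python3 ph.py; python3 tilt.py
```

```text
time_s: 31.7
tcp_pos: [431.9, 378.1, 41.6]
tcp_rot: [3.096, 0.519, -0.007]
ft_force: [1.0, -0.2, -0.3]
finger_gap: 42.5
gripper_force: 0.0
time_s: 32.33
tcp_pos: [433.8, 380.8, 45.0]
tcp_rot: [-3.097, -0.522, -0.005]
ft_force: [-0.2, -1.3, 6.6]
finger_gap: 21.0
gripper_force: 58.2
time_s: 33.7
tcp_pos: [424.1, 90.8, 163.6]
tcp_rot: [-3.098, -0.522, -0.001]
ft_force: [0.0, 0.5, -0.3]
finger_gap: 21.1
gripper_force: 59.8
knob top z 46.1 off [ 5.5  0.9 19.6]
head 1590 x,y ranges [[-10.4, -17.5, -34.7], [16.9, 16.2, -15.7]]
tcp [424.1  91.  163.5]
[532.   87.9  33.1] [3.0000e-02 1.0700e-01 7.6591e+01] [3.1000e-02 1.0700e-01 7.6682e+01] 1705
[543.2 -18.9  33. ] [-4.0000e-02 -5.2000e-02  7.6325e+01] [-4.2000e-02 -5.8000e-02  7.6506e+01] 2035
[423.4  79.7  32.7] [-1.0000e-02 -4.6000e-02  7.6518e+01] [-1.3000e-02 -4.9000e-02  7.6712e+01] 1074
[434.1 -30.5  33. ] [-4.5000e-02  1.5000e-02  7.6304e+01] [-4.8000e-02  1.3000e-02  7.6424e+01] 1312
```

```bash
python3 -m crank '[0,-1.1,0,0,0,0,0,0,-3,0,0,0,0,0,-3,0,0,0,0,0,-1.2,0,0,0,0,0,-0.6,0,0,0,0,0,0,0,0,0]'; python3 -m crank '[0,0,0,0,0,0,0,0,0,0,0,0,0,0,0,0,0,0,0,0,0,0,0,0]' 0;python3 -m crank '[0,0,3,0,0,0,0,0,5,0,0,0,0,0,3,0,0,0,5,0,0,0,0,0,5.9,1,0,0,0,0,0,0,0,0,0,0,0,0,0,0,0,0]' 1; python3 t.py;python3 -m crank '[0,0,0,0,0,0]'
```

```text
time_s: 34.55
tcp_pos: [424.3, 79.2, 85.6]
tcp_rot: [3.098, 0.522, 0.001]
ft_force: [0.7, 0.5, -0.8]
finger_gap: 20.6
gripper_force: 59.8
time_s: 35.05
tcp_pos: [424.0, 79.2, 85.5]
tcp_rot: [3.098, 0.522, 0.001]
ft_force: [-0.1, -0.7, -0.7]
finger_gap: 42.7
gripper_force: 0.0
time_s: 35.92
tcp_pos: [532.1, 89.1, 194.7]
tcp_rot: [3.098, 0.522, -0.003]
ft_force: [-0.5, -0.4, -0.2]
finger_gap: 85.7
gripper_force: 0.0
ring 180 [544.7 -18.8  33. ] [543.7 -18. ] z 76.8 slope [-0.03 -0.04]
ring 63 [519.6  93.4  26.9] [516.3  93.5] z 78.5 slope [-0.07  0.12]
ring 178 [434.9 -29.8  32.5] [434.8 -29.6] z 77.5 slope [-0.05  0.03]
time_s: 36.1
tcp_pos: [531.8, 89.1, 195.6]
tcp_rot: [3.098, 0.522, -0.001]
ft_force: [0.2, 0.6, 0.5]
finger_gap: 85.5
gripper_force: 0.0
```

```bash
python3 -m crank '[0.1,0.1,-4,0,0,0,0,0,-5,0,0,0,0,0,-4,0,0,0,0,0,-1.5,0,0,0,0,0,0,0,0,0]';python3 -m crank '[0,0,0,0,0,0,0,0,0,0,0,0,0,0,0,0,0,0,0,0,0,0,0,0,0,0,0,0,0,0]' -1; python3 -m crank '[0,0,1.5,0,0,0,0,0,0,0,0,0]'; python3 held.py;  python3 -m crank '[0,0,-1.1,0,0,0,0,0,-0.2,0,0,0,0,0,0,0,0,0]';python3 -m crank '[0,0,0,0,0,0,0,0,0,0,0,0,0,0,0,0,0,0,0,0,0,0,0,0]' 1;python3 -m crank '[0,0,3,0,0,0,0,0,5,0,0,0,0,0,4,0,0,0,-5,-3,2,0,0,0,-5,-3,0,0,0,0,0,-2,0,0,0,0,0,0,0,0,0,0,0,0,0,0,0,0]'; python3 tilt.py; python3 w.py w8.png 120 140
```

```text
time_s: 36.72
tcp_pos: [533.6, 90.2, 50.4]
tcp_rot: [3.098, 0.522, -0.001]
ft_force: [0.2, -0.2, 0.6]
finger_gap: 85.2
gripper_force: 0.0
time_s: 37.35
tcp_pos: [535.6, 89.7, 53.0]
tcp_rot: [3.096, 0.523, 0.008]
ft_force: [-0.5, -2.3, 6.8]
finger_gap: 64.3
gripper_force: 64.7
time_s: 37.6
tcp_pos: [535.2, 90.5, 67.4]
tcp_rot: [-3.098, -0.522, -0.007]
ft_force: [-0.2, 0.3, -1.4]
finger_gap: 63.6
gripper_force: 66.9
held ctr-TCP [ 0.8 -0.6 36.6] rim above tcp [25.6 27.9] slope [0.019 0.09 ] tcp [534.5  90.4  66.5]
time_s: 38.02
tcp_pos: [535.2, 90.1, 53.4]
tcp_rot: [3.097, 0.522, 0.005]
ft_force: [-0.0, -2.4, 10.2]
finger_gap: 63.8
gripper_force: 68.5
time_s: 38.52
tcp_pos: [533.7, 90.2, 52.0]
tcp_rot: [3.098, 0.522, -0.001]
ft_force: [0.2, -0.7, 0.9]
finger_gap: 85.3
gripper_force: 0.0
time_s: 39.52
tcp_pos: [434.4, 10.6, 192.4]
tcp_rot: [-3.098, -0.522, -0.001]
ft_force: [0.6, -0.1, -0.1]
finger_gap: 85.3
gripper_force: 0.0
[531.8  86.8  32.9] [1.6000e-02 1.3000e-01 7.6633e+01] [1.7000e-02 1.3200e-01 7.6758e+01] 1366
[543.3 -19.2  32.9] [-4.4000e-02 -5.8000e-02  7.6482e+01] [-4.3000e-02 -6.2000e-02  7.6642e+01] 1636
[423.   79.3  33. ] [-1.5000e-02 -4.7000e-02  7.6658e+01] [-1.7000e-02 -4.7000e-02  7.6813e+01] 1125
[433.9 -30.9  33. ] [-4.7000e-02  1.7000e-02  7.6535e+01] [-5.0000e-02  1.6000e-02  7.6687e+01] 1031
tcp [434.3  10.8 192.2] cam [502.  34. 335.]
px [177. 201.] 926 ctr [424.2  81.7  12.4] z 129.0 d_cm [-1.02  7.09]
px [331. 233.] 833 ctr [438.8 -33.5  12. ] z 128.0 d_cm [ 0.44 -4.43]
```

View pics/w8.png

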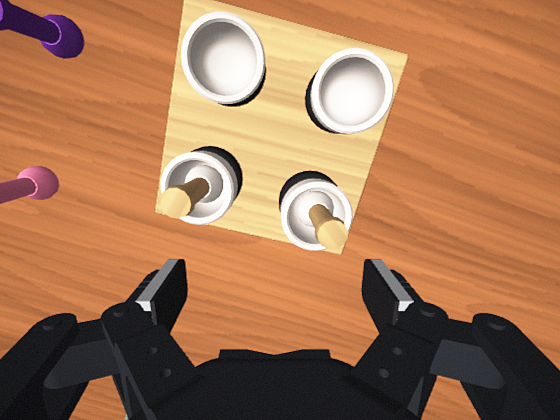

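Both pestles stand head down at (185,190) and (320,220). The mortar at (222,58) in ring B still tilts about 0.13 rad, with its +y side high. I regrip it and turn it back about x.

```bash
python3 -m crank '[5,4,0,0,0,0,5,4,0,0,0,0,0,0,-5,0,0,0,0,0,-5,0,0,0,0,0,-3,0,0,0,0,0,-1,0,0,0,0,0,0,0,0,0]';python3 -m crank '[0,0,0,0,0,0,0,0,0,0,0,0,0,0,0,0,0,0,0,0,0,0,0,0,0,0,0,0,0,0]' -1; python3 -m crank '[0,0,0.6,0,0,0,0,0,0,-3.5,0,0,0,0,0,-3.5,0,0,0,0,0,0,0,0]'; python3 held.py;  python3 -m crank '[0,0,-0.5,0,0,0,0,0,0,0,0,0]';python3 -m crank '[0,0,0,0,0,0,0,0,0,0,0,0,0,0,0,0,0,0,0,0,0,0,0,0]' 1;python3 -m crank '[0,0,3,0,0,0,0,0,5,3.5,0,0,0,0,4,3.5,0,0,-5,-3,2,0,0,0,-5,-3,0,0,0,0,0,-2,0,0,0,0,0,0,0,0,0,0,0,0,0,0,0,0]'; python3 tilt.py
```

```text
time_s: 40.5
tcp_pos: [531.8, 88.7, 52.2]
tcp_rot: [3.098, 0.523, -0.001]
ft_force: [0.3, -0.2, 0.4]
finger_gap: 85.2
gripper_force: 0.0
time_s: 41.12
tcp_pos: [532.8, 88.4, 54.6]
tcp_rot: [3.098, 0.522, 0.006]
ft_force: [-0.2, -0.4, 4.9]
finger_gap: 63.5
gripper_force: 64.8
time_s: 41.62
tcp_pos: [531.5, 89.2, 58.7]
tcp_rot: [2.979, 0.504, -0.03]
ft_force: [-0.1, -0.5, -1.5]
finger_gap: 63.9
gripper_force: 66.2
held ctr-TCP [ 1.5 -0.9 34.4] rim above tcp [22.6 23.4] slope [0.006 0.006] tcp [531.5  88.8  58.6]
time_s: 41.92
tcp_pos: [532.7, 88.1, 54.9]
tcp_rot: [2.98, 0.5, -0.026]
ft_force: [-1.3, 1.2, 8.0]
finger_gap: 64.0
gripper_force: 67.6
time_s: 42.42
tcp_pos: [531.4, 88.2, 53.2]
tcp_rot: [2.979, 0.502, -0.031]
ft_force: [-0.4, -0.4, -0.5]
finger_gap: 85.4
gripper_force: 0.0
time_s: 43.42
tcp_pos: [432.0, 8.7, 193.4]
tcp_rot: [-3.098, -0.522, -0.001]
ft_force: [-0.4, -0.2, -0.0]
finger_gap: 85.3
gripper_force: 0.0
[531.9  88.5  33.1] [1.8000e-02 2.6000e-02 7.6629e+01] [1.9000e-02 2.6000e-02 7.6766e+01] 1921
[543.2 -19.5  33. ] [-4.3000e-02 -5.9000e-02  7.6511e+01] [-4.3000e-02 -6.5000e-02  7.6687e+01] 1591
[422.8  79.1  33.1] [-1.5000e-02 -4.5000e-02  7.6631e+01] [-1.8000e-02 -4.6000e-02  7.6778e+01] 1139
[434.1 -30.8  32.8] [-4.8000e-02  1.6000e-02  7.6519e+01] [-5.2000e-02  1.6000e-02  7.6676e+01] 1043
```

Ring B is now level at 0.03 rad. Now I locate the lamp's head and grip pin.

```bash
cat > lamp.py <<'E'
from h import *
a=cam('top','tl.png');W=world(a);z=W[...,2]
m=((z>228)&(z<250)).astype(np.uint8);m[:,:120]=0;m[:,330:]=0;m[150:340]&=1
n,l,s,_=cv2.connectedComponentsWithStats(m)
for i in range(1,n):
    if s[i,4]>150: q=W[l==i];(x,y),R=cv2.minEnclosingCircle(q[:,:2].astype(np.float32));print('head',s[i,4],np.round([x,y,R]))
m=((z>277)&(z<300)).astype(np.uint8);m[:,:120]=0;m[:,330:]=0;m[320:]=0
n,l,s,_=cv2.connectedComponentsWithStats(m)
for i in range(1,n):
    if s[i,4]>5: q=W[l==i];print('high',s[i,4],np.median(q,0).round(1),q.min(0).round(),q.max(0).round())
E
python3 lamp.py; python3 -c "
from bench import r
import numpy as np
print(np.round(r.observe()['joints'],2))"
```

```text
head 1176 [611. 235.  50.]
high 159 [690.5  41.6 283. ] [676.  26. 277.] [708.  58. 299.]
high 52 [598.1 262.1 291.4] [591. 256. 279.] [607. 270. 297.]
[-0.01  0.13  1.93  0.    1.09  1.23]
```

```bash
python3 -m crank '[0,0,4.4,0,0,10.4,0,0,4.4,0,0,10.4,0,0,4.4,0,0,10.4,2.8,4.2,0,0,0,10.4,2.8,4.2,0,0,0,10.4,2.8,4.2,0,0,0,10.4,2.8,4.2,0,0,0,10.4,2.8,4.2,0,0,0,10.4,2.5,4.3,0,0,0,10.4,0,0,0,0,0,0,0,0,0,0,0,0,0,0,0,0,0,0]' 0; python3 w.py w9.png 280 300
```

```text
time_s: 45.02
tcp_pos: [596.0, 260.5, 325.8]
tcp_rot: [1.742, 2.614, -0.0]
ft_force: [-0.1, 0.2, 0.2]
finger_gap: 43.0
gripper_force: 0.0
tcp [596.1 260.4 326. ] cam [567. 327. 469.]
px [280. 232.] 538 ctr [598.1 263.4   8.1] z 291.0 d_cm [0.2 0.3]
```

View pics/w9.png

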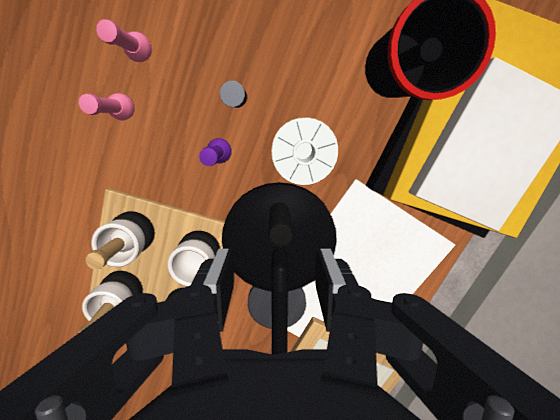

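The pin is at (280,232), with the lamp tube running straight down the picture between the fingers, so this is a tangential grip. I descend and close.

```bash
python3 -m crank '[0.2,0.3,-3,0,0,0,0,0,-3,0,0,0,0,0,-1.5,0,0,0,0,0,0,0,0,0]'; python3 -m crank '[0,0,0,0,0,0,0,0,0,0,0,0,0,0,0,0,0,0,0,0,0,0,0,0]' -1
python3 - <<'E'
import numpy as np
c=np.array([690.5,41.3]);n=10
a=np.radians(112.6+7*np.arange(n+1));p=c+239.8*np.c_[np.cos(a),np.sin(a)];print(p[[0,-1]].round(),(np.diff(p,axis=0)/10).round(2).tolist())
E
```

```text
time_s: 45.58
tcp_pos: [598.1, 263.6, 249.9]
tcp_rot: [-1.741, -2.614, 0.002]
ft_force: [-0.2, -0.0, 1.0]
finger_gap: 42.7
gripper_force: 0.0
time_s: 46.08
tcp_pos: [599.0, 264.4, 252.1]
tcp_rot: [1.739, 2.614, 0.004]
ft_force: [0.1, -0.2, 5.9]
finger_gap: 14.3
gripper_force: 58.6
[[598. 263.]
 [451.  30.]] [[-2.63, -1.29], [-2.45, -1.6], [-2.24, -1.89], [-1.99, -2.14], [-1.72, -2.37], [-1.41, -2.56], [-1.09, -2.72], [-0.75, -2.83], [-0.4, -2.9], [-0.05, -2.93]]
```

```bash
python3 -m crank '[-1.3,-0.6,0,0,0,3.5,-1.3,-0.7,0,0,0,3.5,-1.25,-0.8,0,0,0,3.5,-1.2,-0.8,0,0,0,3.5,-1.1,-0.95,0,0,0,3.5,-1.1,-0.95,0,0,0,3.5,-1,-1.05,0,0,0,3.5,-1,-1.1,0,0,0,3.5,0,0,0,0,0,0]'; python3 lamp.py
```

```text
time_s: 47.2
tcp_pos: [505.3, 194.6, 252.1]
tcp_rot: [1.056, 2.958, 0.002]
ft_force: [-2.8, -0.5, 7.1]
finger_gap: 14.6
gripper_force: 59.4
head 475 [525. 149.  42.]
high 157 [690.   41.5 283.1] [675.  26. 277.] [709.  58. 299.]
```

Tracking well at (505,195), against a planned (506,194). I continue the arc.

```bash
python3 -m crank '[-0.9,-1.15,0,0,0,3.5,-0.8,-1.2,0,0,0,3.5,-0.75,-1.25,0,0,0,3.5,-0.7,-1.3,0,0,0,3.5,-0.6,-1.35,0,0,0,3.5,-0.5,-1.35,0,0,0,3.5,-0.4,-1.4,0,0,0,3.5,-0.35,-1.4,0,0,0,3.5,-0.25,-1.4,0,0,0,3.5,-0.15,-1.45,0,0,0,3.5,-0.1,-1.45,0,0,0,3.5,0,-1.5,0,0,0,3.5]'; python3 -m crank '[0,0,0,0,0,0,0,0,0,0,0,0]'; python3 lamp.py
```

```text
time_s: 48.75
tcp_pos: [451.2, 33.1, 252.1]
tcp_rot: [-0.077, 3.138, 0.003]
ft_force: [-0.5, 2.4, 7.1]
finger_gap: 14.6
gripper_force: 59.4
time_s: 49.0
tcp_pos: [451.3, 32.0, 252.1]
tcp_rot: [-0.074, 3.139, -0.002]
ft_force: [-2.0, -2.6, 8.5]
finger_gap: 15.0
gripper_force: 59.6
high 163 [689.6  41.6 283. ] [675.  26. 277.] [708.  58. 299.]
```

The pin is at (451,32), so the head should be at about (481,33). I release, retreat, and verify everything.

```bash
python3 -m crank '[0,0,0,0,0,0,0,0,0,0,0,0,0,0,0,0,0,0,0,0,0,0,0,0]' 0; python3 -m crank '[0,0,3,0,0,0,0,0,4,0,0,0,0,0,3,0,0,0,-2,-5,0,0,0,0,-2,-6,0,0,0,0,-2,-6,0,0,0,0,0,-6,0,0,0,0,0,-5,0,0,0,0,0,0,0,0,0,0,0,0,0,0,0,0]'; python3 lamp.py; python3 t.py
python3 - <<'E'
from h import *
cam('scene','sf.png')
a=cv2.imread('pics/tl.png');b=cv2.imread('pics/sf.png')
cv2.imwrite('pics/fin.png',cv2.resize(np.vstack([a[130:330,80:440],cv2.resize(b[140:340,130:490],(360,200))]),None,fx=1.48,fy=1.48))
E
```

```text
time_s: 49.55
tcp_pos: [451.0, 32.9, 250.2]
tcp_rot: [0.075, -3.14, -0.0]
ft_force: [0.5, 0.5, 0.1]
finger_gap: 42.8
gripper_force: 0.0
time_s: 50.8
tcp_pos: [391.4, -245.3, 350.1]
tcp_rot: [0.074, -3.14, -0.002]
ft_force: [-0.4, -0.5, 0.1]
finger_gap: 42.5
gripper_force: 0.0
head 1282 [483.  33.  50.]
high 165 [689.4  41.7 282.8] [675.  26. 277.] [708.  58. 300.]
high 44 [451.9  30.9 291.8] [445.  24. 281.] [460.  38. 296.]
table 98 [437.  -31.4  25.8] [436.2 -33.8] z 53.5 slope [0.03 0.03]
table 75 [424.9  79.   25.6] [426.   75.1] z 53.6 slope [-0.05 -0.03]
ring 130 [545.2 -18.9  33.2] [543.9 -18.1] z 77.7 slope [-0.03 -0.07]
ring 101 [533.5  91.   31.9] [532.7  93.2] z 77.7 slope [-0.    0.01]
ring 175 [434.7 -29.8  32.5] [435.8 -29.7] z 78.1 slope [-0.04  0.02]
ring 180 [424.1  80.3  32.8] [424.3  80.2] z 77.8 slope [-0.02 -0.06]
```

View pics/fin.png

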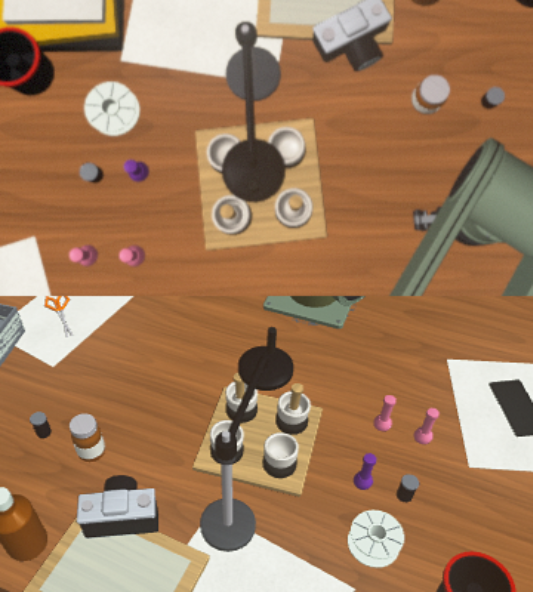

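The final view shows four mortars seated, pestles standing in the two front ones at (230,212) and (294,207), and the lamp head over the middle at (254,170). Bystanders and look-alikes are where they were, and no mortars or wooden pestles are left over.

```bash
python3 -c "
from bench import r
print(r.sign_off())"
```

```text
the job is handed in; nothing more can be done
None
```

The job is handed in: all four mortars sit in the rings, both wooden pestles stand head down in mortars of their own, and the lamp head is within about 5 mm of the stand's middle with the bystanders left in place; the hand-in returned no verdict.

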